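# Put the go/no-go gauge back into its latched case

### The job

Put the steel go/no-go gauge back into its case: press the yellow thumb latch so that the sprung lid pops open, lay the gauge flat and fully home in the fitted recess, then swing the lid down and press it near its front edge until the latch snaps over it and holds it shut. Feel your way and never force the latch, the lid or the gauge, and leave the tools and electrode tips lying round about where they are.

Things in the scene. Friction and masses are not known exactly. Their poses are not given: they have to be found in the camera images.
- gauge_case: Dark case screwed to the bench, 166 x 84 mm, 40 mm high when shut. Origin: on the bench under the middle of its 100 x 84 mm box; z up, x from the latch (front) to the hinge (back). Lid opened, a light grey insert shows, its face at z = 26 mm, with one recess (54 x 24 mm, long side along x, 7 mm deep, dark floor at z = 19 mm). Over 25 N on any part of the case damages it.
- recess_mark (a point): A fixed point of the case, 26 mm above its origin, level with the insert's face. The insert has play lengthwise: the middle of its recess lies anywhere from 5 mm in front of this point to 5 mm behind it (not sideways), and must be found by feel or sight. The recess is 2 mm wider and longer than the gauge; either end of the gauge may point to the hinge. Home, the gauge stands 7 mm proud.
- thumb_pad (a point): Where to press the thumb latch: top of the round rib across its yellow 28 x 32 mm pad, 21.5 mm above the bench and 79 mm in front of the case's origin. Press straight down: it resists with 2 to 3 N at first, and after 4 to 5 mm, at 4 to 8 N, the hook lets go of the lid; hard stop after 6.5 mm. The pad springs back when released.
- lid_press (a point): Where to press the lid shut: on the outside of the lid, middle of its width, 16 mm from its front edge. Shut, it lies 40 mm above the bench and 34 mm in front of the case's origin; the lid carries it round.
- lid (a joint): Lid angle in rad: 0 shut, 1.75 fully open (leaning 10 degrees back). The hinge line runs along the case's y, 53.5 mm behind its origin, 27 mm up; the lid's outside lies 13 mm off that line and reaches 103.5 mm from it. A spring holds it open (2 N at the front edge). At 0.08 its catch meets the hook; 10 to 14 N at lid_press makes it snap, the force drops, and it stays at 0.01. Rigid stop at 0.
- latch (a joint): Angle of the thumb latch in rad: 0 at rest, 0.27 pressed to its stop (24 mm of pad lever, so 6.5 mm). The lid, when it snaps shut, pushes the hook aside by up to 0.2.
- gauge_block: Grey steel gauge, a block 22 x 52 x 14 mm, 0.12 kg; origin in the middle of its underside, long side along its y, z up. The case's 25 N limit holds for the gauge pressed against it too. Between it and the case stands the weld head, 0.38 m high, from x = 0.48 m back; at the bench's right end (y below -0.50 m, x 0.32 to 0.59 m) a tray stands on edge, 0.44 m high.
- side_cutters: Side cutters with red handles, 49 x 132 x 10 mm, lying on the bench; origin in the middle, underneath. Not to be moved.
- flat_file: Flat file with a red handle, 17 x 214 x 19 mm, lying on the bench; origin in the middle, underneath. Not to be moved.
- spare_tip_1: Copper electrode tip, 16 mm across, 38 mm high, standing on the bench; origin underneath. Not to be moved.
- spare_tip_2: Another such copper electrode tip beside it, standing; origin underneath. Not to be moved.

How it is judged:
On the way, in this order (a step that is already met when the one before it is completed fails the run):
1. the latch has let go and the lid has popped open (value of joint lid above 1.5 rad), for 0.2 s.
2. the gauge lies flat and fully home in the recess while the lid is open (value of joint lid above 1 rad and z of gauge_block in the frame of gauge_case below 0.021 m and horizontal distance between gauge_block and gauge_case below 0.015 m and angle between gauge_block's own z axis and vertical below 0.06 rad), for 0.2 s.
At the end, for the whole second after the job is handed in: the lid is shut (below 0.03 rad) and held by the latch, which is back at rest (below 0.05 rad), and the gauge lies still, flat (within 0.06 rad) and fully home in its recess (its underside under 21 mm above the bench, its middle within 15 mm of the case's origin) (value of joint lid below 0.03 rad and value of joint latch below 0.05 rad and z of gauge_block in the frame of gauge_case below 0.021 m and horizontal distance between gauge_block and gauge_case below 0.015 m and angle between gauge_block's own z axis and vertical below 0.06 rad and linear speed of gauge_block below 0.02 m/s); the robot touches nothing.
It fails at once if something (the gauge too) presses on the case, its latch, lid or insert with more than 25 N (contact force between anything else and gauge_case above 25 N).
It fails at once if a tool is shifted by more than 25 mm or an electrode tip by more than 15 mm (distance of any of side_cutters, flat_file from where it was at the start of the episode above 0.025 m or distance of any of spare_tip_1, spare_tip_2 from where it was at the start of the episode above 0.015 m).
It also fails if it takes over 72 s, if anything falls off the work surface, if the arm or the gripper's body presses on something with over 40 N, if the wrist force passes 120 N, or if a joint passes its speed limit or range.

### The arm

A 6-joint arm with a two-finger parallel gripper is mounted at the origin on a cart in front of the work surface, level with it; the furniture and walls round the work are solid. World frame = base frame: x ahead of the robot, y to its left, z up, the work surface at z = 0. Lengths are in m, angles in rad, forces in N, time in s.
With the tool pointing down it reaches from about 0.35 to 0.725 m from the base axis. Payload 4.3 kg.
Tool frame: the origin (TCP) lies at the very end of the fingers, on their centre line; the grasp point (between the pads) lies 19 mm behind it; x points along the fingers, z is the direction in which the jaws open and shut, and the axes are right-handed (so a half turn about x gives the same grasp; the last joint's range is limited). The gripper opens to 85 mm and grips with 20 to 120 N. Pads are 22 mm wide; open, the fingers measure 114 mm over their backs; the gripper's body (76 mm by 85 mm) begins 54 mm behind the grasp point. The pads swing forward as they close: fully open they stand 13 mm farther back than shut.
Start: joints at [-1.414, 0.377, 0.081, 1.274, 0, 1.46], TCP at [0.152, -0.555, 0.231] pointing down, gripper open.
Joint ranges: [-2.72, 2.72], [-0.84, 1.66], [-1.02, 1.22], [-1.77, 2.12], [-1.37, 1.28], [-3.14, 3.14]. Speed limits (rad/s): [2.57, 2.57, 3.14, 3.14, 3.14, 3.14].

### API

Orientations are given as a rotation vector (axis times angle).
In Python, from station import manip gives the robot as it stands. Calls block until the motion is done:
- manip.move_to(position, orientation): joint-space move of the TCP to a pose.
- manip.move_straight(position, frame=None, speed=0.15): straight line of the TCP; frame=None keeps the orientation; speed is the mean speed in m/s.
- manip.movej(angles): joint-space move.
- manip.gripper_to(opening, grasp_force=None): opening from 0.0 (shut) to 1.0 (fully open); grasp_force is the grip in N (None keeps the last); returns when the fingers have stopped.
- manip.sleep(seconds).
- manip.ik(position, orientation): joint angles nearest the present ones, or None.
- manip.observe(): the state.
- manip.read_camera(name): name is "scene" or "top" or "wrist"; returns a dict with "image" (384x512x3 uint8, red, green, blue), "range_z" (384x512 float32, m along the optical axis (not along the pixel's ray), 0 where there is no reading), "fx", "fy", "cx", "cy" (pixels), "rvec" (rotation vector, rad) and "tvec" (3), from world to camera coordinates, as OpenCV has them. Camera axes: x right, y down, z forward; pixel columns grow to the right and rows downward; lengths in m; the calibration is good to about 2 mm. The wrist camera is an equidistant fisheye: a pixel r from the principal point sees the ray r / f radians off the axis. A picture is of the moment at which its call begins.
A pose or a line that the arm cannot do raises manip.MotionError and nothing moves.
- manip.close_job(): hands the job in, once; it reports no verdict.
The state is a dict: "time_s": time; "joint_positions": joint angles; "joint_vel": joint speeds; "joint_efforts": joint torques, N m; "position": TCP position; "tool_rot": TCP orientation; "force": force on the tool from outside, world axes, zero at the start; "torque": the same for the moment, N m; "gripper_width": opening from 0.0 (shut) to 1.0 (fully open).
Only numpy, scipy, OpenCV 4.12 (cv2) and the standard library are available. Lean on these libraries where they do the work, as an engineer would, in place of code of your own. Each camera call takes 0.05 s, during which the arm holds its last target.

## Working session

There is one attempt and no reset: what is moved stays moved. The work goes in short steps, each a Python script; the robot and the scene stay as the last script left them, time stands still between calls to the robot, and variables do not carry over. Pictures are saved under pics/ and viewed, and the job is handed in when it is done.

```bash
ls; mkdir -p pics; cat > h.py <<'E'
import numpy as np, cv2
from scipy.spatial.transform import Rotation as R
from station import manip
def cam(n,fn=None):
    c=manip.read_camera(n)
    np.savez('last_%s.npz'%n,**{k:np.array(v) for k,v in c.items()})
    if fn: cv2.imwrite('pics/'+fn,cv2.cvtColor(c['image'],cv2.COLOR_RGB2BGR))
    return c
def load(n): 
    d=np.load('last_%s.npz'%n); return {k:d[k] for k in d}
def px2w(c,u,v,z=None):
    """z None -> use range; else intersect plane world z"""
    Rm=R.from_rotvec(np.ravel(c['rvec'])).as_matrix(); t=np.ravel(c['tvec'])
    ray=np.array([(u-c['cx'])/c['fx'],(v-c['cy'])/c['fy'],1.0])
    o=-Rm.T@t; d=Rm.T@ray
    if z is None:
        return o+d*float(c['range_z'][int(round(v)),int(round(u))])
    return o+d*(z-o[2])/d[2]
def w2px(c,p):
    Rm=R.from_rotvec(np.ravel(c['rvec'])).as_matrix(); t=np.ravel(c['tvec'])
    q=Rm@np.array(p)+t
    return c['fx']*q[0]/q[2]+c['cx'],c['fy']*q[1]/q[2]+c['cy'],q[2]
def crop(fn,src,u0,u1,v0,v1,s):
    im=cv2.imread('pics/'+src)[v0:v1,u0:u1]
    cv2.imwrite('pics/'+fn,cv2.resize(im,None,fx=s,fy=s,interpolation=cv2.INTER_CUBIC))
E
python3 - <<'E'
from h import *
o=manip.observe(); print(o)
for n in ['scene','top','wrist']:
    c=cam(n,n+'0.png'); print(n,c['fx'],c['cx'],c['cy'],c['rvec'],c['tvec'])
E
```

```text
pics
{'time_s': 0.0, 'joint_positions': array([-1.41433985e+00,  3.78057719e-01,  7.96227924e-02,  1.27440798e+00,
        2.32987570e-05,  1.46049835e+00]), 'joint_vel': array([-3.68172170e-04,  7.60387064e-04, -7.62461184e-04,  1.09700706e-05,
        1.81484741e-03, -5.52334913e-04]), 'joint_efforts': array([ 1.89675047e-03, -4.63605201e+01,  2.69873589e+01,  2.08661892e-02,
        5.33732180e-05,  1.75240089e-06]), 'position': array([ 0.1514816 , -0.55400262,  0.23036273]), 'tool_rot': array([ 1.01188648,  1.3251619 , -1.00950427]), 'force': array([-0.46267789,  0.69943871, -1.08421822]), 'torque': array([ 0.0244297 , -0.05025374,  0.00644567]), 'gripper_width': 0.9980676573978394}
scene 424.8525822683124 248.83871605772157 192.7408863565707 [ 1.9270868  -1.09670843  0.61683756] [-0.21696362  0.27835129  0.82348105]
top 355.5596740322338 256.25450001281837 192.99139293809247 [ 2.13694343 -2.14148492  0.17594739] [0.03998012 0.47225319 1.20812434]
wrist 297.3186396354542 258.9244765913781 191.1398062934872 [-2.29043699  1.74864206  0.27679567] [-0.57364074 -0.03956415  0.3799495 ]
```

View pics/scene0.png

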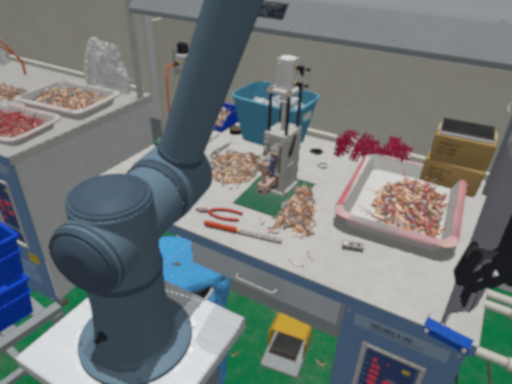

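View pics/top0.png

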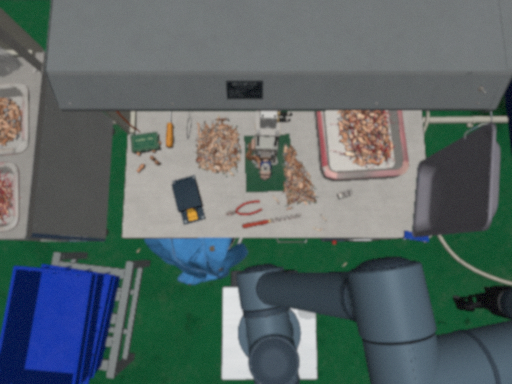

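View pics/wrist0.png

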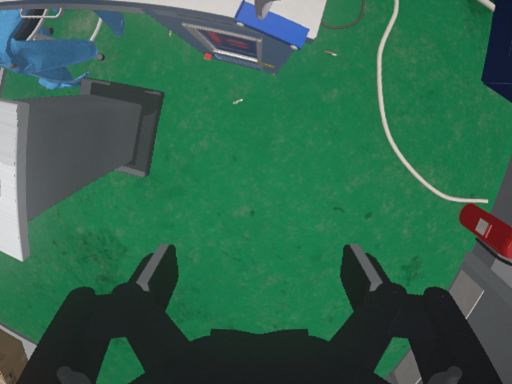

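The top view shows the case at about (188,200) with its yellow latch at (194,214), and the gauge at (344,195). The cutters are near (245,208) and the file near (270,221). I'll enlarge these areas.

```bash
python3 - <<'E'
from h import *
crop('t0a.png','top0.png',120,220,160,235,8)
crop('t0b.png','top0.png',310,380,170,220,10)
c=load('top')
for p in [(188,195),(180,185),(194,214),(344,195),(338,195),(350,194),(300,195)]: print(p,px2w(c,*p).round(4))
E
```

```text
(188, 195) [0.4652 0.2772 0.0412]
(180, 185) [0.5012 0.3068 0.0384]
(194, 214) [0.4007 0.2582 0.0201]
(344, 195) [ 0.4693 -0.2761  0.008 ]
(338, 195) [ 0.4688 -0.2537  0.0115]
(350, 194) [ 0.4716 -0.2956  0.0161]
(300, 195) [ 0.4671 -0.1161  0.0237]
```

View pics/t0a.png

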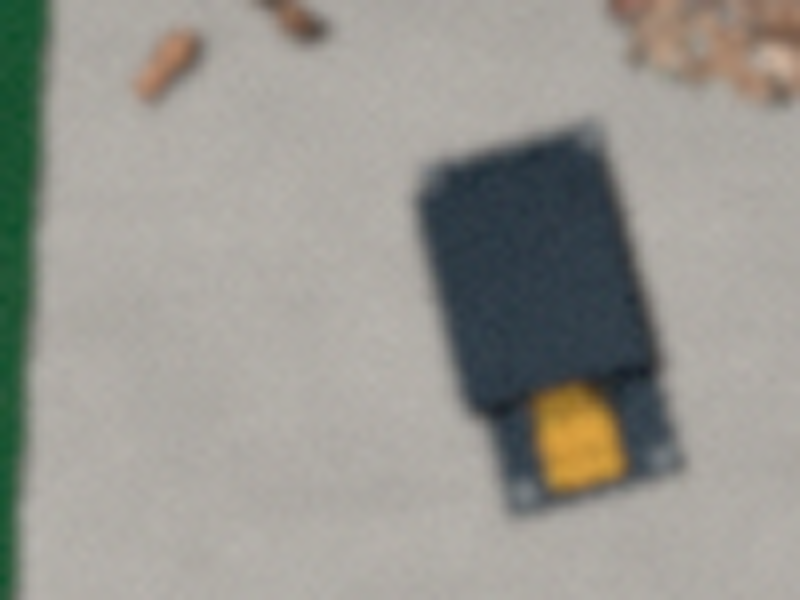

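View pics/t0b.png

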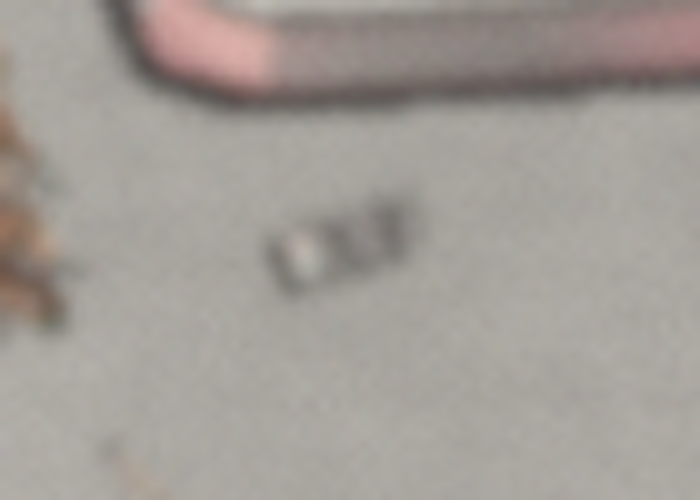

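```bash
cat >> h.py <<'E'
def down(jaw_yaw):
    """tool x down, jaws (tool z) along horizontal direction jaw_yaw"""
    x=np.array([0,0,-1.]); z=np.array([np.cos(jaw_yaw),np.sin(jaw_yaw),0]); y=np.cross(z,x)
    return R.from_matrix(np.c_[x,y,z])
E
python3 - <<'E'
from h import *
c=load('top')
for n,(u,v),z in [('lidFL',(180,211.5),.04),('lidFR',(202.1,206),.04),('bFL',(184,224.4),.002),('bFR',(205.25,218.5),.002),('bBR',(194.4,175.25),.002),('bBL',(172.5,181.25),.002),('gauge corner L',(337,194),.014),('gR',(351.5,190),.014),('gauge mid',(344.3,194.5),.014)]:
    print(n,px2w(c,u,v,z).round(4))
w=load('wrist'); 
o=manip.observe(); Rt=R.from_rotvec(o['tool_rot']).as_matrix()
Rc=R.from_rotvec(w['rvec'].ravel()).as_matrix()
print('campos in tool',Rt.T@(-Rc.T@w['tvec'].ravel()-o['position'])); print('cam rot in tool\n',(Rt.T@Rc.T).round(3)); print(Rt.round(3))
np.savez('camext.npz',p=Rt.T@(-Rc.T@w['tvec'].ravel()-o['position']),R=Rt.T@Rc.T)
for q in [(0.40,-0.27,0.25),(0.4,0.25,0.25)]:
  for j in [0,np.pi/2,np.pi,-np.pi/2]:
    print(q,j,manip.ik(q,down(j).as_rotvec()))
E
```

```text
lidFL [0.4075 0.3035 0.04  ]
lidFR [0.4265 0.2274 0.04  ]
bFL [0.3656 0.2959 0.002 ]
bFR [0.3864 0.2208 0.002 ]
bBR [0.5439 0.2635 0.002 ]
bBL [0.5218 0.3422 0.002 ]
gauge corner L [ 0.472  -0.2497  0.014 ]
gR [ 0.4864 -0.3022  0.014 ]
gauge mid [ 0.4702 -0.2757  0.014 ]
campos in tool [-0.14229594  0.0787445  -0.0004957 ]
cam rot in tool
 [[-0.    -0.307  0.952]
 [-0.    -0.952 -0.307]
 [ 1.    -0.    -0.   ]]
[[-0.     0.965  0.264]
 [ 0.002  0.264 -0.965]
 [-1.     0.    -0.002]]
(0.4, -0.27, 0.25) 0 [-7.25294013e-01  1.84379559e-01 -1.32314384e-01  1.25410238e+00
  4.44089210e-16  8.45502313e-01]
(0.4, -0.27, 0.25) 1.5707963267948966 [-0.72529401  0.18437956 -0.13231438  1.25410238  0.         -0.72529401]
(0.4, -0.27, 0.25) 3.141592653589793 [-0.72529401  0.18437956 -0.13231438  1.25410238  0.         -2.29609034]
(0.4, -0.27, 0.25) -1.5707963267948966 [-0.72529401  0.18437956 -0.13231438  1.25410238  0.          2.41629864]
(0.4, 0.25, 0.25) 0 [ 0.42399751  0.162461   -0.15909728  1.24923805  0.          1.99479383]
(0.4, 0.25, 0.25) 1.5707963267948966 [ 0.42399751  0.162461   -0.15909728  1.24923805  0.          0.42399751]
(0.4, 0.25, 0.25) 3.141592653589793 [ 0.42399751  0.162461   -0.15909728  1.24923805  0.         -1.14679882]
(0.4, 0.25, 0.25) -1.5707963267948966 [ 0.42399751  0.162461   -0.15909728  1.24923805  0.         -2.71759515]
```

```bash
cat >> h.py <<'E'
def say(tag=''):
    o=manip.observe(); print(tag,'t=%.2f'%o['time_s'],'p',o['position'].round(4),'F',o['force'].round(2),'g %.3f'%o['gripper_width']); return o
def wray(c,u,v):
    """wrist fisheye pixel -> world origin, dir"""
    dx,dy=u-c['cx'],v-c['cy']; r=np.hypot(dx/c['fx'],dy/c['fy']); s=np.sin(r)/r if r>1e-9 else 1
    ray=np.array([dx/c['fx']*s,dy/c['fy']*s,np.cos(r)])
    Rm=R.from_rotvec(np.ravel(c['rvec'])).as_matrix(); t=np.ravel(c['tvec'])
    return -Rm.T@t,Rm.T@ray
def wpx(c,u,v,z):
    o,d=wray(c,u,v); return o+d*(z-o[2])/d[2]
E
python3 - <<'E'
from h import *
c=load('top')
for v in range(168,188): print(v,px2w(c,344,v).round(3),px2w(c,330,v).round(3))
j=down(0.27).as_rotvec()
q1=manip.ik((0.110,-0.405,0.25),R.from_rotvec(manip.observe()['tool_rot']).as_rotvec())
print(q1)
q2=manip.ik((0.41,-0.27,0.22),j); print(q2)
manip.movej(q1); say(); manip.movej(q2); say()
w=cam('wrist','wg.png')
E
```

```text
168 [ 0.568 -0.279  0.012] [ 0.563 -0.224  0.03 ]
169 [ 0.565 -0.28   0.007] [ 0.556 -0.221  0.047]
170 [ 0.56  -0.279  0.012] [ 0.552 -0.221  0.047]
171 [ 0.551 -0.272  0.037] [ 0.548 -0.22   0.05 ]
172 [ 0.545 -0.269  0.049] [ 0.545 -0.22   0.049]
173 [ 0.541 -0.269  0.049] [ 0.541 -0.22   0.05 ]
174 [ 0.538 -0.269  0.048] [ 0.538 -0.22   0.048]
175 [ 0.534 -0.269  0.048] [ 0.534 -0.22   0.047]
176 [ 0.531 -0.269  0.047] [ 0.531 -0.22   0.048]
177 [ 0.527 -0.269  0.046] [ 0.528 -0.22   0.045]
178 [ 0.524 -0.27   0.044] [ 0.533 -0.23   0.001]
179 [ 0.53  -0.281 -0.003] [ 0.53  -0.23  -0.001]
180 [ 0.526 -0.28   0.   ] [ 0.526 -0.23  -0.001]
181 [ 0.522 -0.28   0.002] [ 0.522 -0.229  0.001]
182 [ 0.518 -0.28   0.002] [ 0.518 -0.228  0.003]
183 [ 0.516 -0.281 -0.006] [ 0.514 -0.228  0.004]
184 [ 0.511 -0.28  -0.001] [ 0.511 -0.229  0.   ]
185 [ 0.507 -0.28  -0.   ] [ 0.508 -0.229 -0.001]
186 [ 0.503 -0.279  0.002] [ 0.503 -0.228  0.004]
187 [ 0.5   -0.279  0.002] [ 0.501 -0.229 -0.003]
[-1.45691070e+00  5.92237525e-02 -2.77036832e-01  1.23608784e+00
 -1.17849899e-04  1.41792405e+00]
[-0.71165518  0.21087613 -0.17700328  1.18291692  0.          0.58914115]
 t=0.82 p [ 0.11   -0.4055  0.2503] F [0.78 0.44 0.32] g 0.994
 t=2.08 p [ 0.4098 -0.2708  0.2199] F [ 0.19  0.25 -0.56] g 1.001
```

View pics/wg.png

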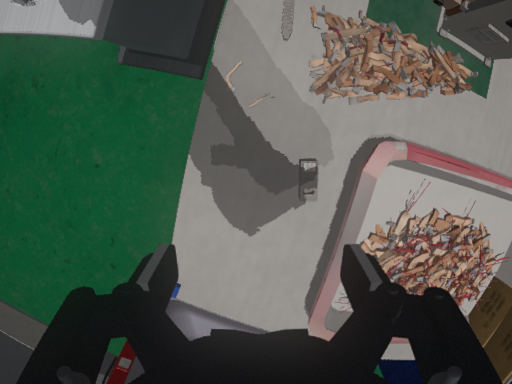

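The wrist view shows the gauge at about (308,178), with its long side nearly vertical in the picture. The pink tray rim runs to its right.

```bash
python3 - <<'E'
from h import *
crop('wg2.png','wg.png',283,333,153,203,12)
E
```

```text
(no output)
```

View pics/wg2.png

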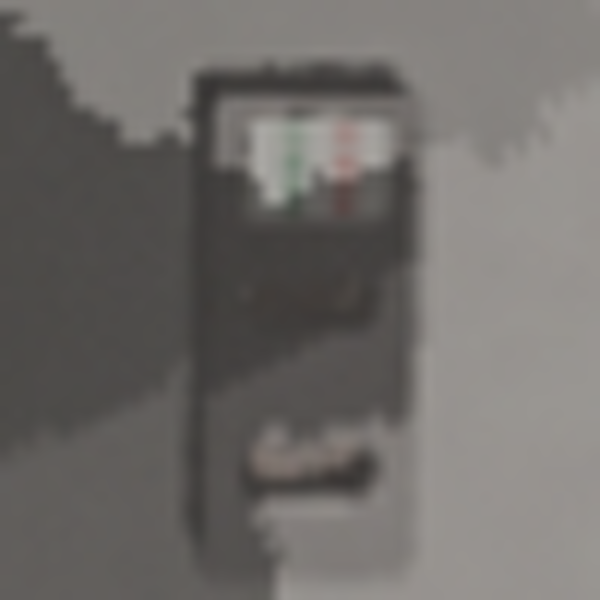

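```bash
python3 - <<'E'
from h import *
w=load('wrist')
P=[]
for x,y in [(212,85),(410,90),(205,575),(415,575)]:
    p=wpx(w,x/12-.5+283,y/12-.5+153,.014); P.append(p); print(p.round(4))
P=np.array(P)
print('mid',P.mean(0)); d=(P[2]+P[3]-P[0]-P[1])/2; print('len',np.linalg.norm(d),'yaw',np.arctan2(d[1],d[0]), 'wid',np.linalg.norm(P[1]-P[0]),np.linalg.norm(P[3]-P[2]), [np.arctan2(*(P[b]-P[a])[[1,0]]) for a,b in [(0,1),(2,3),(0,2),(1,3)]])
# move to case view
j=down(0.26+np.pi/2).as_rotvec()
q=manip.ik((0.38,0.25,0.22),j); print(q)
manip.movej(q); say(); cam('wrist','wc.png')
E
```

```text
[ 0.4558 -0.2515  0.014 ]
[ 0.4754 -0.2464  0.014 ]
[ 0.4708 -0.3014  0.014 ]
[ 0.4924 -0.2955  0.014 ]
mid [ 0.47360801 -0.27370728  0.014     ]
len 0.05203333545412035 yaw -1.2569571445765875 wid 0.020280717138562217 0.022395389613292665 [np.float64(0.2545776464255022), np.float64(0.26445660859912423), np.float64(-1.2773357073039937), np.float64(-1.2365410889476105)]
[ 0.44228908  0.13930898 -0.26481419  1.16667315  0.          0.18228908]
 t=4.01 p [0.3805 0.2494 0.22  ] F [-0.09  0.38 -0.14] g 1.001
```

View pics/wc.png

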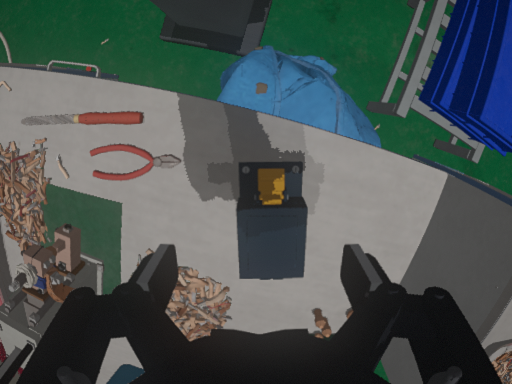

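The wrist view shows the case: lid corners about (237,207), (307,207), (305,278) and (240,278), the yellow pad at (271,182), and the front screws at (246,169) and (296,169).

```bash
python3 - <<'E'
from h import *
crop('wc2.png','wc.png',228,318,152,224,8)
crop('wc3.png','wc.png',228,318,215,287,8)
E
```

```text
(no output)
```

View pics/wc2.png

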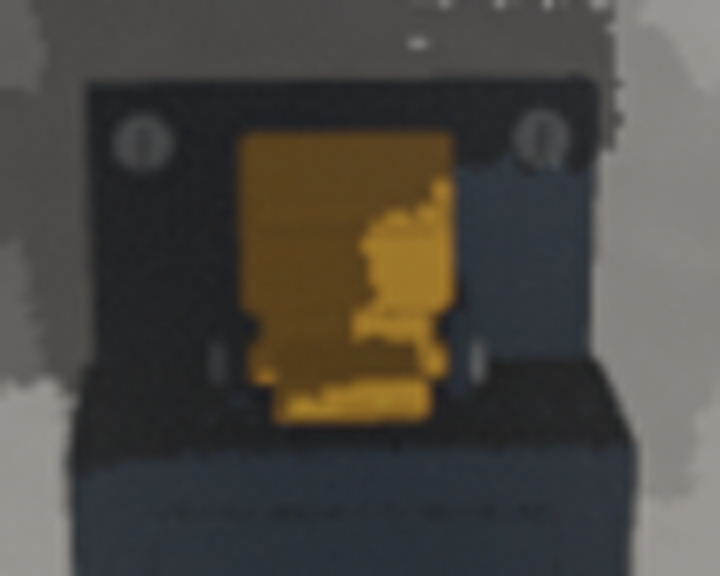

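View pics/wc3.png

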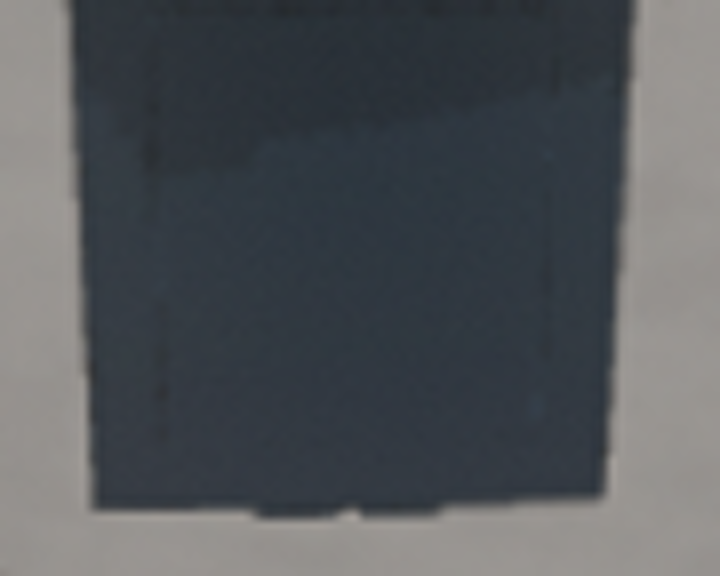

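```bash
python3 - <<'E'
from h import *
w=load('wrist')
def g(x,y,v0,z): return wpx(w,x/8-.5+228,y/8-.5+v0,z)
A=g(72,460,152,.04);B=g(635,443,152,.04);C=g(95,508,215,.04);D=g(605,495,215,.04)
E=g(90,83,152,.005);F=g(597,80,152,.005)
for n,p in zip('ABCDEF',[A,B,C,D,E,F]): print(n,p.round(4))
print('front w',np.linalg.norm(A-B),'back w',np.linalg.norm(C-D),'sides',np.linalg.norm(A-C),np.linalg.norm(B-D),'basew',np.linalg.norm(E-F))
an=lambda a,b:np.arctan2((b-a)[1],(b-a)[0])
print('yaws',an(B,A)-np.pi/2, an(A,B)-np.pi/2, an(A,C),an(B,D),an(D,C)-np.pi/2,an(E,F)-np.pi/2)
yaw=an((A+B)/2,(C+D)/2);print('mid yaw',yaw)
ex=np.array([np.cos(yaw),np.sin(yaw),0])
fr=(A+B)/2; print('origin from lid front',fr+ex*.05, 'from base front E,F (83)',(E+F)/2, 'dist base-lid front',((fr-(E+F)/2)@ex))
for x,y in [(240,133),(453,133),(242,305),(455,305)]: print('pad',((g(x,y,152,.019)-fr)@ex-.05).round(4), g(x,y,152,.019).round(4))
E
```

```text
A [0.4329 0.2364 0.04  ]
B [0.4095 0.3154 0.04  ]
C [0.5265 0.2619 0.04  ]
D [0.5035 0.3418 0.04  ]
E [0.3858 0.2253 0.005 ]
F [0.3651 0.3008 0.005 ]
front w 0.08233819300835452 back w 0.08322653700725777 sides 0.09698105447888222 0.09769694604942801 basew 0.07823371998717232
yaws -2.8526779850393496 0.2889146685504438 0.2652258388345876 0.2744609412656425 -2.861484142363389 0.26687805072505655
mid yaw 0.2698603703430962
origin from lid front [0.46937141 0.28922886 0.04      ] from base front E,F (83) [0.37545601 0.26307981 0.005     ] dist base-lid front 0.0474876814871204
pad -0.0927 [0.3843 0.2489 0.019 ]
pad -0.0924 [0.3762 0.2795 0.019 ]
pad -0.066 [0.4101 0.256  0.019 ]
pad -0.0656 [0.4019 0.2873 0.019 ]
```

```bash
cat >> h.py <<'E'
YAW=0.275; CO=np.array([0.469,0.2893,0.0])
EX=np.array([np.cos(YAW),np.sin(YAW),0]); EY=np.array([-np.sin(YAW),np.cos(YAW),0])
def cw(x,y,z): return CO+EX*x+EY*y+np.array([0,0,z])
DN=down(YAW+np.pi/2).as_rotvec()
E
python3 - <<'E'
from h import *
manip.gripper_to(0.0,40); say('closed')
manip.move_to(cw(-.080,0,.06),DN); o=say('above')
manip.move_straight(cw(-.080,0,.027),speed=.05); o=say('low'); f0=o['force'][2]
z=.027
while z>.0195:
    z-=.001; manip.move_straight(cw(-.080,0,z),speed=.02); o=say('%.4f'%z)
    if o['force'][2]-f0>1.8: break
E
```

```text
closed t=4.83 p [0.38 0.25 0.22] F [ 0.48 -0.15 -0.39] g 0.003
above t=5.52 p [0.3925 0.2678 0.0607] F [0.5  0.13 0.41] g 0.001
low t=6.33 p [0.392  0.2676 0.027 ] F [-0.21 -1.18  0.44] g -0.000
0.0260 t=6.58 p [0.3922 0.2677 0.0262] F [-0.09  0.92 -0.13] g -0.001
0.0250 t=6.83 p [0.392  0.2675 0.025 ] F [-0.57  0.3  -0.37] g -0.002
0.0240 t=7.08 p [0.3919 0.2675 0.0239] F [-0.5  -0.74  0.03] g 0.002
0.0230 t=7.33 p [0.3919 0.2675 0.0229] F [-0.75 -0.08  0.87] g 0.001
0.0220 t=7.58 p [0.3919 0.2675 0.0219] F [-0.65 -0.17 -0.27] g -0.003
0.0210 t=7.83 p [0.3921 0.2676 0.0211] F [-0.54 -0.44  1.92] g 0.002
0.0200 t=8.07 p [0.392  0.2676 0.02  ] F [-1.86 -0.42  4.  ] g -0.003
```

```bash
python3 - <<'E'
from h import *
z=.020
prev=0
while z>.0158:
    z-=.0007; manip.move_straight(cw(-.080,0,z),speed=.02); o=say('%.4f'%z); f=o['force'][2]
    if f>11 or f<prev-2.0: break
    prev=f
manip.sleep(.2); say('s'); cam('wrist','wl.png')
E
```

```text
0.0193 t=8.32 p [0.3919 0.2676 0.0193] F [-1.89 -0.67  2.46] g 0.003
0.0186 t=8.57 p [0.3918 0.2675 0.0185] F [-0.89 -0.02  3.43] g -0.002
0.0179 t=8.82 p [0.3918 0.2675 0.0178] F [-1.74 -0.45  3.88] g -0.000
0.0172 t=9.07 p [0.3918 0.2675 0.0172] F [-2.77 -1.03  4.95] g -0.002
0.0165 t=9.32 p [0.3919 0.2675 0.0165] F [-2.89 -1.67  4.69] g -0.003
0.0158 t=9.57 p [0.3919 0.2676 0.016 ] F [-2.74 -1.03  6.52] g -0.003
0.0151 t=9.82 p [0.392  0.2676 0.0154] F [-3.8  -0.79  8.02] g -0.003
s t=10.03 p [0.392  0.2676 0.0154] F [-2.53 -0.88  6.88] g 0.000
```

View pics/wl.png

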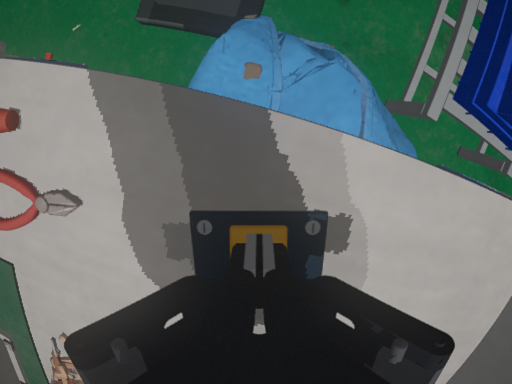

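The wrist view shows the closed fingers on the pad at about (258,240); the lid is hidden behind the gripper. I'll check the scene and top cameras.

```bash
python3 - <<'E'
from h import *
c=cam('top','t1.png'); crop('t1a.png','t1.png',140,230,150,235,8)
c=cam('scene','s1.png'); u,v,_=w2px(c,CO); print(u,v); u,v=int(u),int(v); crop('s1a.png','s1.png',u-50,u+50,max(0,v-60),v+30,7)
E
```

```text
172.1133168540939 184.93198476961626
```

View pics/t1a.png

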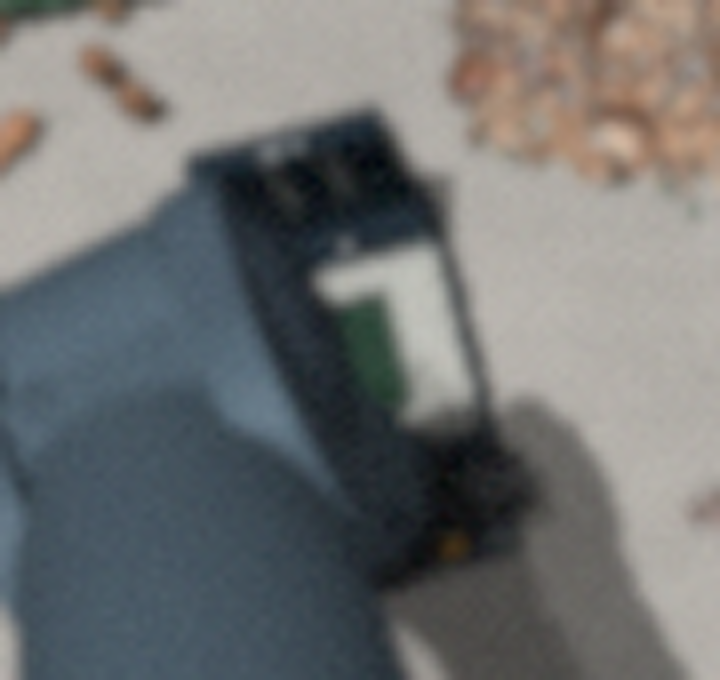

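View pics/s1a.png

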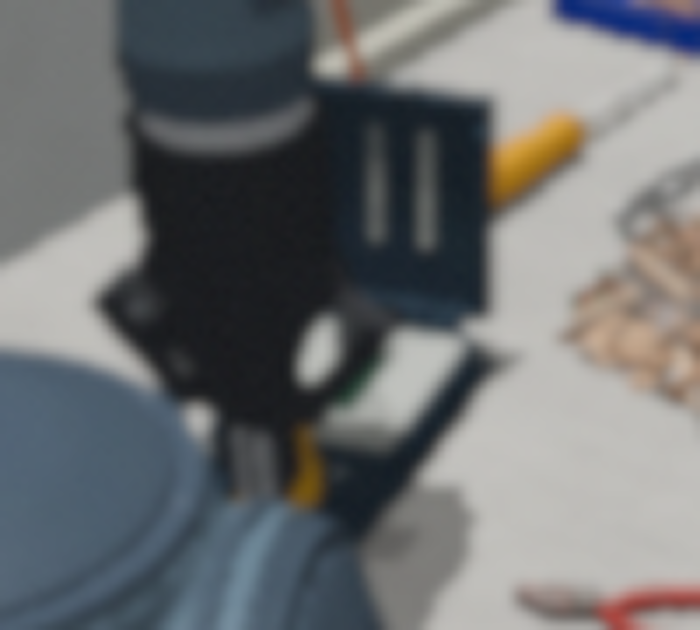

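The top crop shows the insert with its green recess floor, and the scene crop shows the lid standing open. I'll retreat upward and look into the recess.

```bash
python3 - <<'E'
from h import *
manip.move_straight(cw(-.085,0,.05),speed=.1)
manip.move_to(cw(-.085,0,.16),DN); say('up')
manip.sleep(.1)
w=cam('wrist','wi.png'); o,d=wray(w,w['cx'],w['cy']); print(o,d)
# project predicted insert centre
E
```

```text
up t=11.19 p [0.3877 0.2664 0.1601] F [-1.48  0.16 -0.26] g -0.005
[0.31053736 0.24486638 0.30095998] [ 0.29350908  0.08172359 -0.95245665]
```

View pics/wi.png

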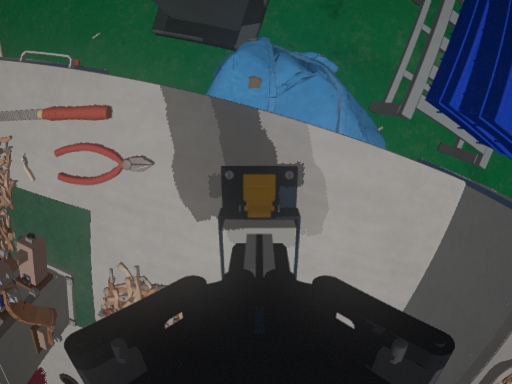

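```bash
python3 - <<'E'
from h import *
manip.gripper_to(.6); 
manip.move_to(cw(-.105,0,.20),DN); say('up')
manip.sleep(.1)
w=cam('wrist','wi2.png'); crop('wi3.png','wi2.png',205,315,190,280,7)
E
```

```text
up t=12.18 p [0.3687 0.2613 0.2015] F [ 0.39 -0.14  0.09] g 0.599
```

View pics/wi2.png

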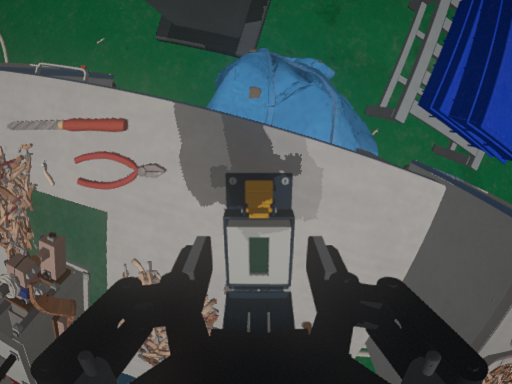

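View pics/wi3.png

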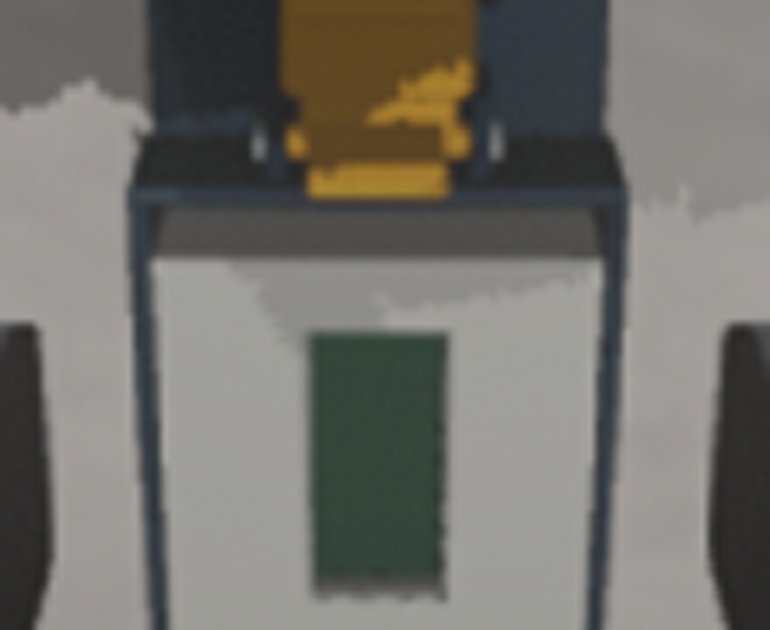

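```bash
python3 - <<'E'
from h import *
w=load('wrist')
def g(x,y,z): 
    p=wpx(w,x/7-.5+205,y/7-.5+190,z); q=p-CO; return np.array([q@EX,q@EY,z])*1000
for n,a in dict(rFL=(310,333,.026),rFR=(450,333,.026),rBL=(314,598,.026),rBR=(446,598,.026),floorBL=(316,578,.019),floorBR=(442,578,.019),boxFL=(133,187,.027),boxFR=(627,187,.027),insFL=(153,258,.026),insFR=(601,258,.026),padL=(282,90,.019),padR=(477,90,.019)).items(): print(n,g(*a).round(2))
E
```

```text
rFL [-24.1  -11.74  26.  ]
rFR [-24.09  12.    26.  ]
rBL [ 30.23 -11.85  26.  ]
rBR [30.23 12.06 26.  ]
floorBL [ 30.46 -11.68  19.  ]
floorBR [30.46 11.51 19.  ]
boxFL [-51.32 -40.57  27.  ]
boxFR [-51.31  40.86  27.  ]
insFL [-37.99 -37.9   26.  ]
insFR [-37.99  37.16  26.  ]
padL [-65.49 -16.06  19.  ]
padR [-65.48  16.2   19.  ]
```

```bash
cat >> h.py <<'E'
def jgo(p,jaw,do=True):
    q=manip.ik(p,down(jaw).as_rotvec())
    if q is None: raise SystemExit('no ik %s'%(p,))
    if do: manip.movej(q)
    return q
E
python3 - <<'E'
from h import *
G=np.array([.4736,-.2737,0])
print(jgo((.37,.04,.2),1.1,False),jgo((.385,-.17,.15),.5,False),jgo(G+[0,0,.08],.28,False))
jgo((.37,.04,.2),1.1); jgo((.385,-.17,.15),.5); jgo(G+[0,0,.085],.28); say('hover')
manip.sleep(.1); w=cam('wrist','wg3.png'); crop('wg4.png','wg3.png',200,320,190,290,6)
E
```

```text
[-6.32311452e-02 -1.66586407e-02 -4.86214706e-01  1.10124026e+00
  4.44089210e-16  4.07565182e-01] [-0.56679024  0.11644249 -0.48031194  0.9740419   0.          0.50400609] [-6.40003401e-01  4.14153147e-01 -2.71771399e-01  8.84871780e-01
  4.44089210e-16  6.50792926e-01]
hover t=14.74 p [ 0.4735 -0.2719  0.085 ] F [-0.48 -0.54 -0.14] g 0.597
```

View pics/wg3.png

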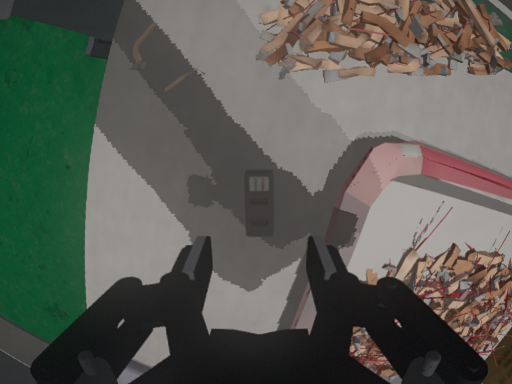

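View pics/wg4.png

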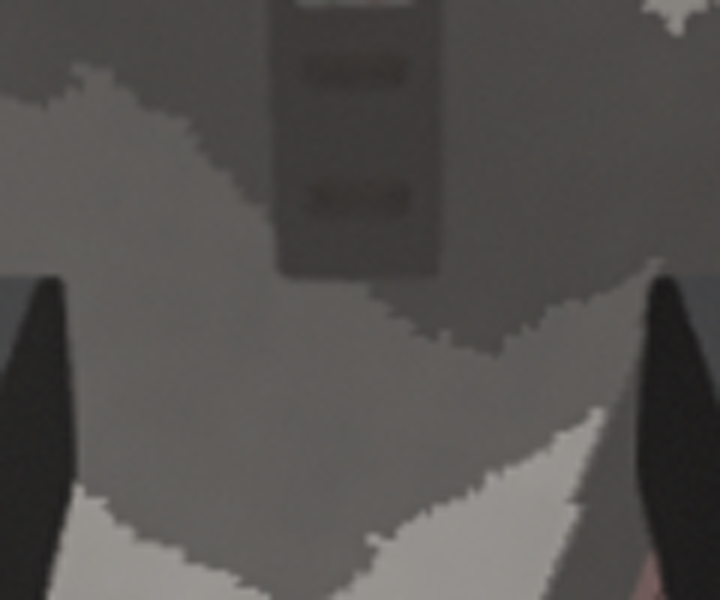

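```bash
python3 - <<'E'
from h import *
crop('wg5.png','wg3.png',225,295,155,215,10)
w=load('wrist')
for x,y in [(279,275),(438,275)]: print(wpx(w,x/6-.5+200,y/6-.5+190,.014).round(4))
say()
E
```

```text
[ 0.471  -0.3012  0.014 ]
[ 0.4914 -0.2953  0.014 ]
 t=14.89 p [ 0.4734 -0.2723  0.0861] F [ 0.74 -0.64  0.64] g 0.600
```

View pics/wg5.png

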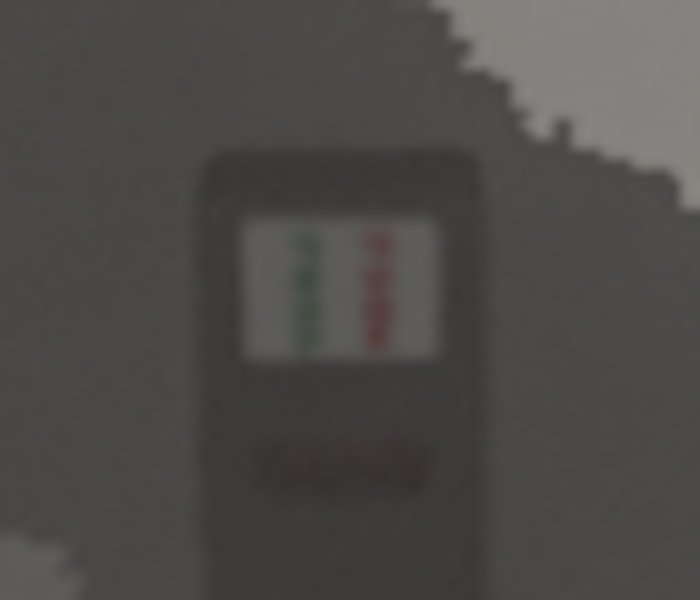

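```bash
python3 - <<'E'
from h import *
P=np.array([.474,-.2734,0]); j=down(.275).as_rotvec()
manip.move_straight(P+[0,0,.03],frame=j,speed=.1); say()
manip.move_straight(P+[0,0,.006],speed=.04); say()
manip.gripper_to(0.0,45); o=say('grip')
manip.move_straight(P+[0,0,.06],speed=.1); say('lift'); manip.sleep(.1); cam('wrist','wh.png')
crop('wh1.png','wh.png',200,320,180,280,6)
E
```

```text
t=15.59 p [ 0.4742 -0.2735  0.0305] F [ 0.21 -0.55 -0.18] g 0.601
 t=16.34 p [ 0.474  -0.2734  0.006 ] F [ 0.8   0.05 -0.15] g 0.598
grip t=16.72 p [ 0.4744 -0.2737  0.0065] F [-0.81  0.34  2.85] g 0.238
lift t=17.41 p [ 0.4736 -0.2731  0.0595] F [-0.04  0.11 -2.02] g 0.238
```

View pics/wh.png

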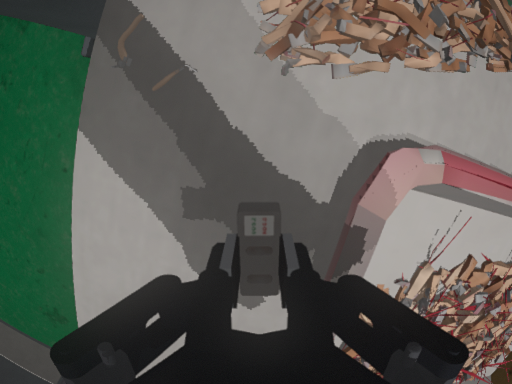

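View pics/wh1.png

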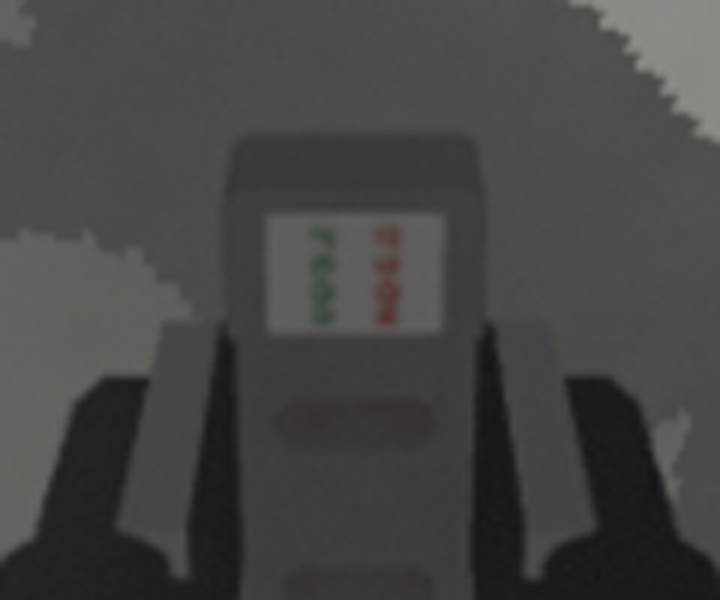

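```bash
python3 - <<'E'
from h import *
w=load('wrist'); o=manip.observe(); Rt=R.from_rotvec(o['tool_rot']).as_matrix(); print(Rt.round(4).tolist())
def T(x,y,u0,v0,s,z): 
    p=wpx(w,x/s-.5+u0,y/s-.5+v0,z); return Rt.T@(p-o['position'])*1000
for x,y,z in [(224,188,.067),(485,188,.067),(238,133,.053),(478,133,.053)]: print(T(x,y,200,180,6,z).round(2))
for x,y in [(239,296),(278,296)]: print(T(x+.5,y+.5,0,0,1,.067).round(2))
# go to case
jgo((.385,-.17,.16),.5); jgo((.37,.04,.2),1.1); say()
manip.move_to(cw(.003,0,.12),DN); say('over'); manip.sleep(.15); say(); cam('wrist','wo.png')
crop('wo1.png','wo.png',200,320,160,280,5)
E
```

```text
[[-0.0016, -0.2715, 0.9624], [0.0012, 0.9624, 0.2715], [-1.0, 0.0016, -0.0012]]
[ -7.95  25.67 -10.81]
[-7.97 25.67 10.39]
[  6.05  25.34 -10.55]
[ 6.03 25.34 10.73]
[ -8.03 -26.35 -11.29]
[ -8.06 -26.33  10.69]
 t=19.14 p [0.3707 0.0392 0.1994] F [ 0.57  0.3  -2.15] g 0.243
over t=20.23 p [0.4722 0.2887 0.1202] F [ 0.14  0.19 -0.33] g 0.239
 t=20.38 p [0.4724 0.2887 0.1208] F [-0.17  0.34 -1.69] g 0.236
```

View pics/wo.png

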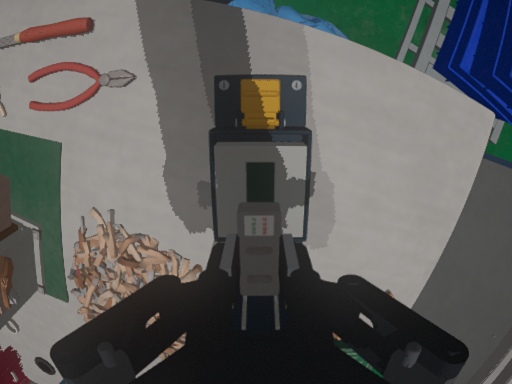

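View pics/wo1.png

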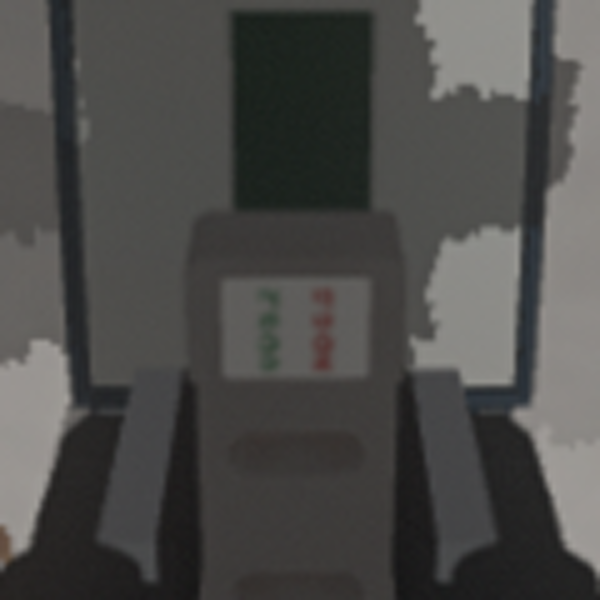

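```bash
python3 - <<'E'
from h import *
w=load('wrist')
def g(x,y,z): 
    p=wpx(w,x/5-.5+200,y/5-.5+160,z); q=p-CO; return np.array([q@EX,q@EY])*1000
print('recess front', g(231,12,.026).round(2),g(375,12,.026).round(2), 'box front',wpx(w,211,129,.027),wpx(w,311,129,.027))
print('sides', g(235,205,.026).round(2),g(371,205,.026).round(2))
o=manip.observe(); z=.1208
zb=z-.006  # bottom
for n,a in dict(gTL=(187,257,zb+.014),gTR=(405,257,zb+.014),gbL=(195,213,zb),gbR=(397,213,zb)).items(): print(n,g(*a).round(2))
q=o['position']-CO; print('tcp',q@EX*1000,q@EY*1000, R.from_rotvec(o['tool_rot']).as_matrix().round(4).tolist())
E
```

```text
recess front [-24.   -11.84] [-23.94  11.66] box front [0.43004397 0.23748564 0.027     ] [0.40846058 0.31453469 0.027     ]
sides [  9.42 -11.68] [ 9.48 11.39]
gTL [-22.15 -11.74]
gTR [-22.09   9.51]
gbL [-21.6  -11.88]
gbR [-21.54   9.61]
tcp 3.1504297396231236 -1.2811275085268485 [[0.001, -0.963, -0.2694], [0.0002, -0.2694, 0.963], [-1.0, -0.001, -0.0001]]
```

```bash
python3 - <<'E'
from h import *
def e(): 
    o=manip.observe(); q=o['position']-CO; return np.array([q@EX*1000,q@EY*1000,q[2]*1000]).round(2),o['force'].round(1)
manip.move_straight(cw(.0024,-.0002,.06),frame=DN,speed=.08); print(e())
manip.move_straight(cw(.0024,-.0002,.040),speed=.04); print(e()); manip.sleep(.15); print(e()); say()
cam('wrist','wp.png'); crop('wp1.png','wp.png',200,320,150,250,6)
E
```

```text
(array([ 2.87, -0.12, 60.43]), array([ 1.2,  0.8, -1.5]))
(array([ 2.26, -0.22, 39.82]), array([-0. , -0.6, -0.9]))
(array([ 2.67, -0.16, 40.25]), array([ 0.2,  0.5, -1.2]))
 t=22.13 p [0.4716 0.2899 0.0402] F [ 0.16  0.51 -1.21] g 0.233
```

View pics/wp1.png

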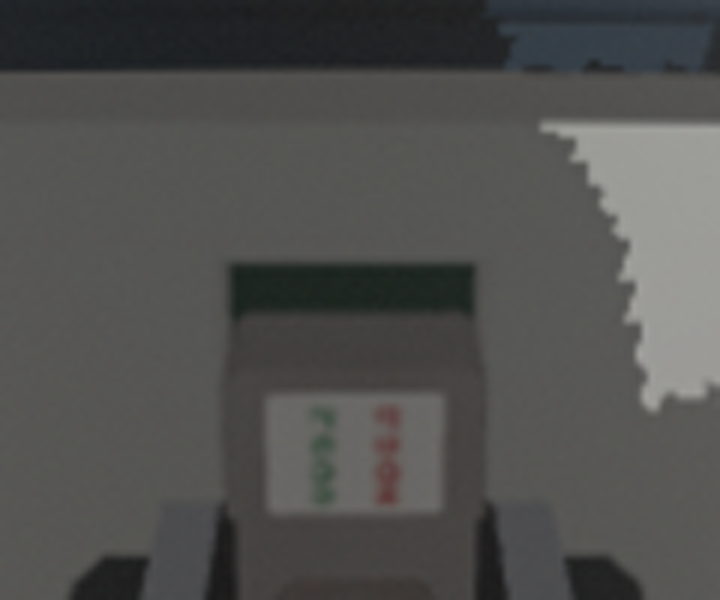

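```bash
python3 - <<'E'
from h import *
w=load('wrist')
def g(x,y,z): 
    p=wpx(w,x/6-.5+200,y/6-.5+150,z); q=p-CO; return np.array([q@EX,q@EY])*1000
print('recess', g(229,263,.026).round(2),g(476,263,.026).round(2))
for b in (.0338,.0343): print('gauge bottom',g(237,312,b).round(2),g(470,312,b).round(2),'top',g(224,366,b+.014).round(2),g(483,366,b+.014).round(2))
E
```

```text
recess [-24.21 -11.59] [-24.2  11.3]
gauge bottom [-22.21 -10.4 ] [-22.21  10.31] top [-22.61 -10.56] [-22.61  10.53]
gauge bottom [-22.39 -10.36] [-22.39  10.28] top [-22.81 -10.52] [-22.8   10.49]
```

```bash
cat >> h.py <<'E'
def e(tag=''): 
    o=manip.observe(); q=o['position']-CO; f=o['force']; fc=np.array([f@EX,f@EY,f[2]])
    print(tag,'t%.2f'%o['time_s'],np.array([q@EX*1000,q@EY*1000,q[2]*1000]).round(2),'Fcase',fc.round(1)); return fc
E
python3 - <<'E'
from h import *
X,Y=.0018,-.0003
manip.move_straight(cw(X,Y,.0345),speed=.03); f0=e()
z=.0345
while z>.0262:
    z-=.001; manip.move_straight(cw(X,Y,z),speed=.02); f=e('%.4f'%z)
    if f[2]>3.5: break
E
```

```text
t22.52 [ 1.35 -0.36 34.13] Fcase [ 0.3  0.1 -1.3]
0.0335 t22.77 [ 1.81 -0.3  33.48] Fcase [-0.2  0.4 -1.4]
0.0325 t23.02 [ 1.75 -0.32 32.44] Fcase [ 0.8  0.2 -2.1]
0.0315 t23.27 [ 1.71 -0.3  31.42] Fcase [-0.   0.1 -1.8]
0.0305 t23.52 [ 1.7  -0.29 30.41] Fcase [-0.5  1.2 -1.8]
0.0295 t23.77 [ 1.71 -0.34 29.41] Fcase [ 0.5 -0.2 -0.8]
0.0285 t24.02 [ 1.71 -0.32 28.41] Fcase [ 0.3  0.3 -1.5]
0.0275 t24.27 [ 1.74 -0.32 27.43] Fcase [-0.1 -0.3 -0.9]
0.0265 t24.52 [ 1.74 -0.31 26.42] Fcase [-0.2  0.1 -1.2]
0.0255 t24.77 [ 1.87 -0.27 26.28] Fcase [-3.2 -0.2  4.9]
```

```bash
python3 - <<'E'
from h import *
X,Y=.0018,-.0003
manip.gripper_to(.42); e('rel')
manip.move_straight(cw(X,Y,.045),speed=.08); e()
manip.move_straight(cw(-.03,0,.15),speed=.15); 
cam('wrist','wr.png'); crop('wr1.png','wr.png',205,315,170,270,6)
E
```

```text
rel t25.07 [ 1.98 -0.27 25.44] Fcase [ 0.2 -0.1  0.2]
 t25.46 [ 2.56 -0.18 45.57] Fcase [-0.8  0.1  0.4]
```

View pics/wr.png

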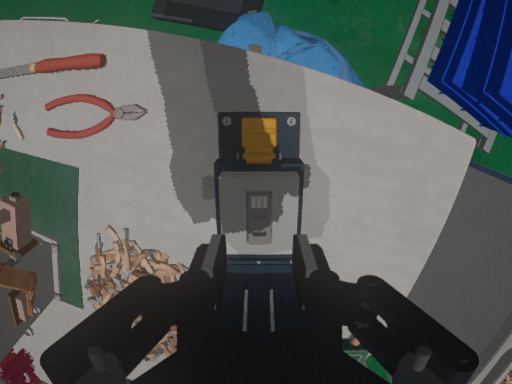

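View pics/wr1.png

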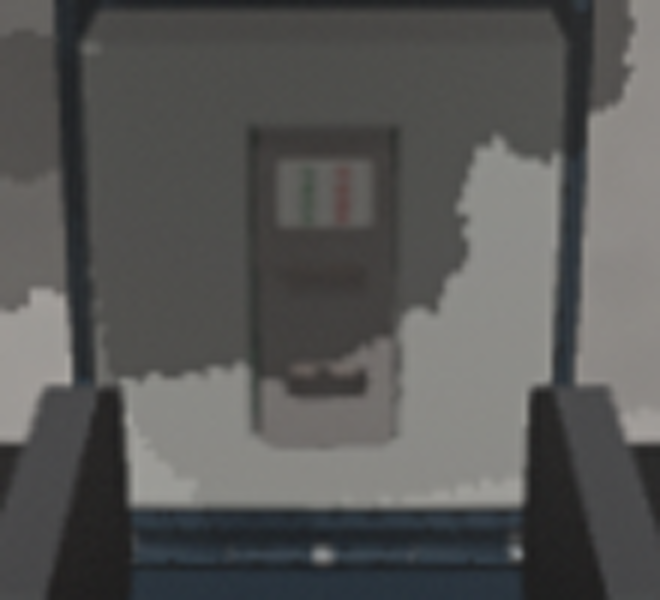

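The gauge sits in the recess, with its top face spanning about (247–271, 191–244) and an even gap all round. I'll check its height with depth and a gentle press.

```bash
python3 - <<'E'
from h import *
w=load('wrist'); rz=w['range_z']
def wd(u,v):
    o,d=wray(w,u,v); Rm=R.from_rotvec(w['rvec'].ravel()).as_matrix(); dz=(Rm@d)[2]
    return o+d*rz[v,u]/dz
def med(us,vs): 
    P=np.array([wd(u,v) for u in us for v in vs]); return np.median(P[:,2]), P[:,2].std()
print('gauge front',med(range(252,267),range(196,206)),'gauge back',med(range(252,267),range(228,240)))
print('left',med(range(250,254),range(205,235)),'right',med(range(265,269),range(205,235)))
print('insert L',med(range(224,242),range(196,225)),'R',med(range(275,295),range(196,225)))
E
```

```text
gauge front (np.float64(0.033294587169189316), np.float64(0.0006592009744897219)) gauge back (np.float64(0.03213838117088488), np.float64(0.003598962968817463))
left (np.float64(0.03275002379505046), np.float64(0.002327368594266469)) right (np.float64(0.032926281064148216), np.float64(0.0014609508754980295))
insert L (np.float64(0.02592356485490302), np.float64(0.020099625598426107)) R (np.float64(0.025902020136411325), np.float64(0.024580590992567587))
```

Depth puts the gauge top at 33 mm against an insert face at 26 mm, so the gauge is home and flat. Next I close the fingers, go over and behind the lid, and swing it down.

```bash
python3 - <<'E'
from h import *
t=cam('top'); 
for p in [(155,160),(141,168)]: q=px2w(t,*p)-CO; print('tip in case frame',(q@EX).round(3),(q@EY).round(3))
for x,z in [(-.03,.19),(.112,.19),(.112,.085),(.07,.085),(-.034,.04)]: print(x,z,manip.ik(cw(x,0,z),DN))
manip.gripper_to(0.0,40)
manip.move_straight(cw(-.01,0,.19),frame=DN,speed=.15); e()
manip.move_straight(cw(.114,0,.19),speed=.2); e()
manip.move_straight(cw(.114,0,.085),speed=.15); e('behind')
cam('scene','s2.png'); crop('s2a.png','s2.png',110,240,90,220,5)
E
```

```text
tip in case frame -0.046 -0.051
tip in case frame -0.06 -0.028
-0.03 0.19 [ 0.44696004  0.28631684 -0.15615425  1.12832524  0.          0.17196004]
0.112 0.19 [0.41000177 0.56876362 0.27768406 1.27971676 0.         0.13500177]
0.112 0.085 [0.41000177 0.61879003 0.08794364 1.03994993 0.         0.13500177]
0.07 0.085 [ 0.41919165  0.54034525 -0.04930189  0.98114919  0.          0.14419165]
-0.034 0.04 [ 0.44829034  0.40782687 -0.40293645  0.76003301  0.          0.17329034]
 t27.32 [-9.8100e+00  5.0000e-02  1.8993e+02] Fcase [-0.8  0.2 -0.7]
 t28.09 [1.1270e+02 1.0000e-02 1.8894e+02] Fcase [-0.1 -0.2  0.1]
behind t28.94 [114.45   0.16  86.2 ] Fcase [ 0.3 -0.8  0.9]
```

View pics/s2a.png

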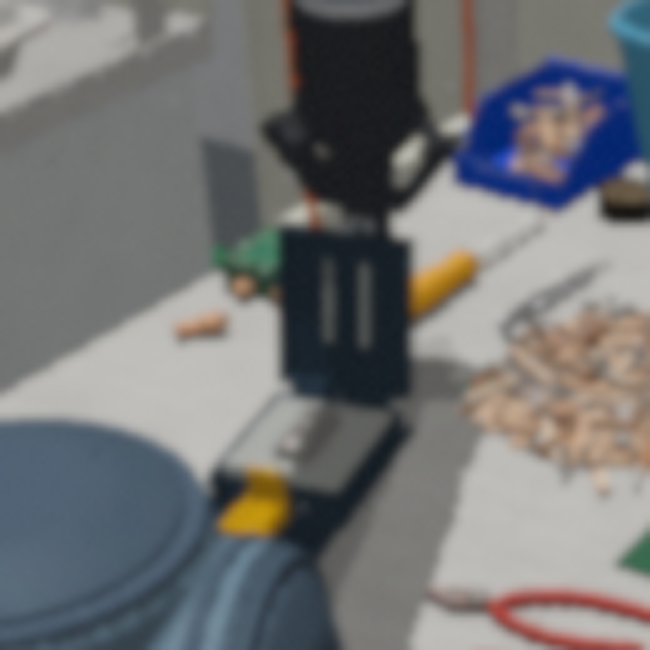

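The scene crop shows the fingers behind the open lid, the gauge flat in the insert, and the tips and tools untouched. I'll sweep now, watching the force.

```bash
python3 - <<'E'
from h import *
H=11.
path=[(100,88),(70,88)]
for th in np.linspace(1.4,.18,9):
    r=62+(97-62)*(1.4-th)/(1.4-.15)
    cx=53.5-r*np.cos(th)+13*np.sin(th); cz=27+r*np.sin(th)+13*np.cos(th)
    path.append((cx+H,cz))
last=None
for i,(x,z) in enumerate(path):
    manip.move_straight(cw(x/1e3,0,z/1e3),speed=.08 if i<2 else .06)
    f=e('%.1f %.1f'%(x,z))
    if np.linalg.norm(f)>8: print('STOP'); break
E
```

```text
100.0 88.0 t29.32 [100.52   0.14  89.09] Fcase [0.  0.1 0.3]
70.0 88.0 t29.84 [71.74  0.14 89.19] Fcase [2.3 1.  2.6]
66.8 90.3 t30.09 [ 6.675e+01 -2.000e-02  9.019e+01] Fcase [ 1.8 -0.1  1.9]
55.8 94.0 t30.43 [ 5.490e+01 -6.000e-02  9.389e+01] Fcase [ 1.7 -0.7  0.4]
43.7 95.7 t30.78 [4.328e+01 4.000e-02 9.584e+01] Fcase [ 0.9 -0.5  1.5]
31.0 95.2 t31.14 [3.062e+01 4.000e-02 9.520e+01] Fcase [ 1.  -0.5  2.4]
18.1 92.3 t31.52 [17.52  0.   92.26] Fcase [0.3 0.5 1.9]
5.3 87.1 t31.90 [ 4.700e+00 -3.000e-02  8.694e+01] Fcase [-0.7 -0.2  3.7]
-7.0 79.3 t32.29 [-7.690e+00 -4.000e-02  7.913e+01] Fcase [-0.4 -0.1  1.9]
-18.1 69.3 t32.69 [-1.903e+01 -6.000e-02  6.895e+01] Fcase [-1.   0.2  2.2]
-27.8 57.0 t33.10 [-28.97  -0.09  56.46] Fcase [-0.5  0.5  2.7]
```

```bash
python3 - <<'E'
from h import *
X=-.034
manip.move_straight(cw(X,0,.0495),speed=.04); e('49.5')
z=.0495; pk=0
while z>.0385:
    z-=.0006; manip.move_straight(cw(X,0,z),speed=.02); f=e('%.2f'%(z*1e3))
    if f[2]>17: print('HIGH'); break
    if f[2]<pk-3 and pk>7: print('SNAP?'); break
    pk=max(pk,f[2])
manip.sleep(.1); e()
E
```

```text
49.5 t33.49 [-3.458e+01  2.000e-02  4.925e+01] Fcase [-0.5 -0.1  2.2]
48.90 t33.74 [-3.455e+01 -1.000e-02  4.874e+01] Fcase [-1.8 -0.6  2.2]
48.30 t33.99 [-3.434e+01 -1.000e-02  4.829e+01] Fcase [-1.9 -0.3  3.2]
47.70 t34.24 [-34.39   0.    47.8 ] Fcase [-3.7 -0.1  4.4]
47.10 t34.49 [-3.448e+01 -1.000e-02  4.727e+01] Fcase [-3.7 -0.4  6. ]
46.50 t34.74 [-3.462e+01 -1.000e-02  4.672e+01] Fcase [-3.  -0.4  7. ]
45.90 t34.99 [-3.472e+01  1.000e-02  4.619e+01] Fcase [-4.8  0.1  7.7]
45.30 t35.24 [-3.48e+01  1.00e-02  4.57e+01] Fcase [-4.5 -0.3  8.8]
44.70 t35.49 [-3.491e+01  1.000e-02  4.522e+01] Fcase [-6.2  0.2  9.1]
44.10 t35.74 [-3.500e+01  3.000e-02  4.461e+01] Fcase [-6.1  0.3  9.7]
43.50 t35.99 [-3.505e+01 -1.000e-02  4.352e+01] Fcase [-4.5  0.1  5.2]
SNAP?
 t36.09 [-34.97   0.    43.5 ] Fcase [-4.3 -0.2  6.6]
```

```bash
python3 - <<'E'
from h import *
X=-.0345; z=.0435
while z>.0392:
    z-=.0005; manip.move_straight(cw(X,0,z),speed=.02); f=e('%.2f'%(z*1e3))
    if f[2]>13: print('HIGH'); break
E
```

```text
43.00 t36.34 [-3.492e+01 -1.000e-02  4.294e+01] Fcase [-3.3  0.5  2.6]
42.50 t36.59 [-3.380e+01 -2.000e-02  4.235e+01] Fcase [-0.1  0.3 -0.6]
42.00 t36.84 [-3.429e+01 -4.000e-02  4.190e+01] Fcase [-0.4 -0.2  0.7]
41.50 t37.09 [-3.448e+01 -2.000e-02  4.145e+01] Fcase [-0.6  0.7 -0.5]
41.00 t37.34 [-3.441e+01  2.000e-02  4.105e+01] Fcase [ 0.4 -0.4  0.7]
40.50 t37.59 [-3.442e+01  3.000e-02  4.064e+01] Fcase [-0.9 -0.5  1.6]
40.00 t37.84 [-3.451e+01  2.000e-02  4.005e+01] Fcase [-0.9 -0.8  1.7]
39.50 t38.09 [-3.453e+01  2.000e-02  3.997e+01] Fcase [-2.6 -0.6  6.3]
39.00 t38.34 [-34.51   0.06  39.9 ] Fcase [-3.7  0.3  9.2]
```

The force fell to zero after the peak as the lid dropped clear, then rose at the closed stop. I'll lift off and look.

```bash
python3 - <<'E'
from h import *
manip.move_straight(cw(-.0345,0,.05),speed=.05); e()
manip.move_straight(cw(-.085,0,.12),speed=.2)
manip.gripper_to(.6)
manip.move_to(cw(-.105,0,.20),DN); e(); manip.sleep(.1)
w=cam('wrist','wz.png'); crop('wz1.png','wz.png',205,315,170,290,5)
c=cam('scene','sz.png'); crop('sz1.png','sz.png',120,300,140,250,4)
rz=w['range_z']
def wd(u,v):
    o,d=wray(w,u,v); Rm=R.from_rotvec(w['rvec'].ravel()).as_matrix(); p=o+d*rz[v,u]/(Rm@d)[2]; q=p-CO; return [q@EX,q@EY,q[2]]
P=np.array([wd(u,v) for u in range(232,285,2) for v in range(222,275,2)]); P=P[abs(P[:,2]-.04)<.012]
A=np.c_[P[:,0],P[:,1],np.ones(len(P))]; s=np.linalg.lstsq(A,P[:,2],rcond=None)[0]; print(len(P),'plane slope x,y,z0',s, 'lid angle ~',-s[0])
P=np.array([wd(u,v) for u in range(248,272,2) for v in range(184,208,2)]); 
for xx in (-.09,-.085,-.08,-.075,-.07):
    m=abs(P[:,0]-xx)<.0025; print('pad',xx,np.median(P[m,2]) if m.any() else None)
E
```

```text
t38.71 [-3.411e+01  5.000e-02  5.024e+01] Fcase [-0.3 -0.2  0.5]
 t40.26 [-103.98    0.28  201.41] Fcase [ 0.3 -0.5 -0.3]
724 plane slope x,y,z0 [0.0059574  0.00095467 0.04133944] lid angle ~ -0.005957395551420143
pad -0.09 0.019763997372459846
pad -0.085 0.019801667209538715
pad -0.08 0.02024259728836142
pad -0.075 0.020232760630502278
pad -0.07 0.020092795544122216
```

View pics/wz1.png

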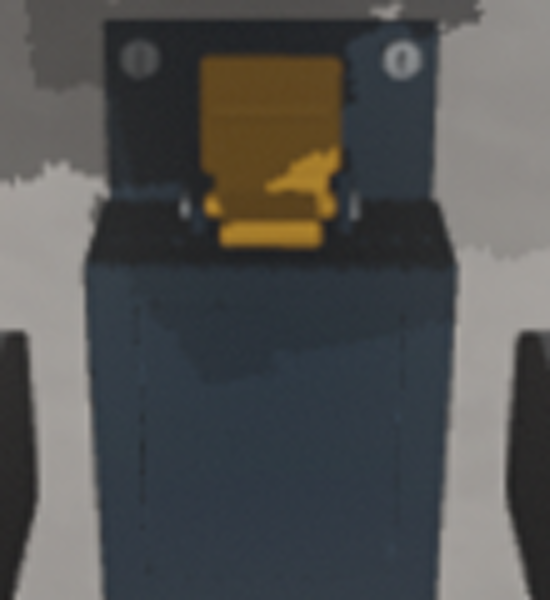

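View pics/sz1.png

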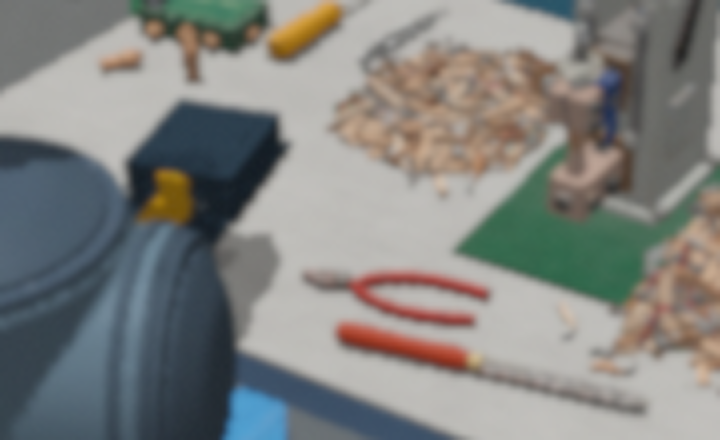

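```bash
python3 - <<'E'
from h import *
import cv2
cam('top','tz.png'); 
a=cv2.imread('pics/top0.png').astype(int); b=cv2.imread('pics/tz.png').astype(int)
for n,(u0,u1,v0,v1) in dict(tips=(130,165,148,178),tools=(222,305,196,232)).items():
    print(n,abs(a-b)[v0:v1,u0:u1].mean(), abs(a-b)[v0:v1,u0:u1].max())
crop('tz1.png','tz.png',120,220,140,235,6)
E
```

```text
tips 28.78952380952381 143
tools 4.54272646140116 74
```

View pics/tz1.png

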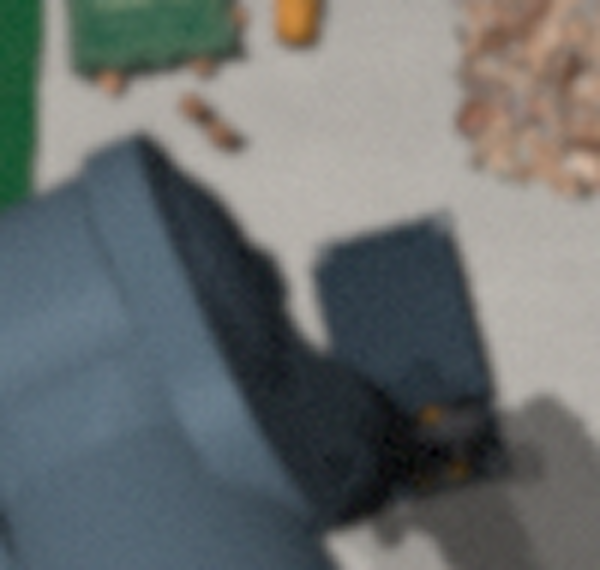

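```bash
python3 - <<'E'
from h import *
e(); manip.close_job(); e()
E
```

```text
t40.51 [-105.85   -0.24  198.68] Fcase [-0.4  0.1 -0.2]
the job is handed in; nothing more can be done
the job is handed in; nothing more can be done
```

The gauge is back in its case with the lid latched, and I handed the job in at about 40.5 s.

- **Latch:** I pressed the thumb pad straight down about 6 mm, at no more than 8 N, and the lid popped fully open.
- **Gauge:** I gripped it across its width. The camera showed the recess about 3 mm behind the mark. The gauge went in without jamming, with a peak of about 5 N. Depth readings then put its top at about 33 mm, with the insert face at about 26 mm, so it was home and flat.
- **Lid:** I swung it down from behind and pressed near its front edge. The force rose to 9.7 N with a sideways part of about 6 N, about 11.5 N in all. It then fell to zero as the latch snapped over. I pressed on to the closed stop at 9.2 N.

**Last checks:** With the arm lifted clear, the lid stayed shut; its fitted tilt was about 0.006 rad and its top about 41 mm high. The pad looked level, as at rest. The gripper touched nothing.

**Less certain:**
- **Gauge:** I could not see it once the lid was shut.
- **Tools and tips:** My before-and-after image difference proved nothing for the electrode tips, because the arm hid one of them. It was not quite zero for the tools, which I put down to changed shadows. By eye, all of them looked unmoved in the scene pictures.

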